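Lever open the hood and draw out the punch's side guide

TASK

Use the letter opener, not your fingers, to lever up the hinged dust hood on the file punch by its front tab until it swings open, then lay the opener flat on the desk. Squeeze the lock button in the grip block of the side guide, draw the guide out until its pointer is level with the black clip on the scale, and hold it there: finish while still gripping the block with the button squeezed in. Leave the other things on the desk where they are.

Things in the scene. Friction and masses are not known exactly. Their poses are not given: they have to be found in the camera images.
- punch: Grey file punch fixed to the desk. Origin on the desk; x away from the robot, y left, z up. Plinth x -75 to 75, y -110 to 250 mm, 22 high; deck on it x -55 to 70, top at z 36, leaving a 20 mm ledge (z 22) at the front (-x). Housing at left, y 135 to 250, up to z 124. Scale: ticks 10 mm apart along the deck's front edge. Fixed lock stop, 9 mm high, on the deck at x 16 to 28, y 55 to 64.
- hood (a joint): White hood hinged on the punch over the grip block: punch x -55 to 64, y 25 to 121, top at z 93 mm; walls 3, right (-y) side open. Angle in rad: 0 closed, 2.0 fully open, leaning back past the hinge. 200 g, spring-assisted: about 0.4 N up at the tab lifts it; past about 0.7 rad it swings open by itself and stays; let go below that it falls shut.
- hood_hinge (a point): Middle of the hood's hinge line, punch (62, 73, 36) mm; the line runs along the punch's y. Fixed to the punch.
- hood_tab (a point): Middle of the front lower edge of the pry tab on the hood's front wall (moves with the hood). Tab 60 mm wide (y), 4 thick, sticking out 20 to the front (punch x -74 to -54). Closed, its underside is at z 36, 14 mm above the ledge: this slot, 20 mm deep, open at the front and ends, takes the blade.
- guide (a joint): Extension (m) of the telescoping side guide, a black grip block on a rod that slides out of the housing to the right (punch -y): 0 = home, locked; range to 0.14. A spring pulls it home with 3 to 4.5 N, friction 0.8 N. It leaves home (beyond 2.5 mm play) only while the lock button is squeezed in 5 mm or more; let go, it slides back.
- guide_grip (a point): Point to grip, moving with the guide, midway between the block's front face and the button's face. Block 32 (punch x) by 30 (y) mm, z 46 to 82; this point at z 66, punch x 2, y 70 minus extension. Squeeze along punch x: front face at x -16, button face at x 24 (40 mm across, 34 with the button in). With the hood open it is free on both sides down to z 46.
- lock (a joint): Lock button (m): grey push pad 20 wide, 24 high mm on the far (+x) face of the grip block, z 53 to 77, sticking out 8 mm; 0 = out, 0.006 = fully in (towards -x). Spring 3 N at the start, 8 N fully in; pops out when let go.
- guide_pointer (a point): Tip of the thin black pointer, 3 mm wide, that sticks out of the foot of the grip block to the front (-x), 42 mm from the block's middle, 5 mm above the deck; same punch y as the middle of the block.
- clip: Small black clip, 6 mm wide (y), 6 high, 22 long (16 mm to the front of its origin, 6 behind), straddling the deck's front edge on the scale; does not move in a run. Origin mid-width on the deck (z 36), at punch x -50; axes parallel to the punch's. The pointer is level with it when both have the same y in the punch's frame, 60 to 125 mm from where the pointer starts.
- opener: Letter opener lying flat on the desk, 205 mm long along its x, 70 g; wooden handle 95 x 18 x 18 mm to -x, steel blade 14 mm wide (9 mm near the end) and 3 mm thick to +x, mid-height 9 mm. Origin below the guard between handle and blade, at the underside of the handle.
- opener_grip (a point): Where to hold the opener: 45 mm back from its origin, in the middle of the handle (9 mm above the underside).
- opener_tip (a point): Tip of the opener's blade, 103 mm ahead of its origin, at the blade's mid-thickness.
- mug: White mug, 80 mm across, 92 mm high; not part of the job. Origin under it.
- eraser: White eraser 45 x 20 x 13 mm; not part of the job. Origin under it.
- inkpad: Dark steel ink pad tin 50 x 70 x 20 mm; not part of the job. Origin under it.
Things that resemble listed ones, but are neither listed nor needed, are in the scene too. Of the things that look like the opener, the smaller one is meant.

How it is judged (in metres and radians):
On the way, in this order (a step that is already met when the one before it is completed fails the run):
1. the opener's blade levers the hood up (value of joint hood above 0.15 rad and contact force between opener and hood above 0.1 N), for 0.1 s.
2. the hood swings open (value of joint hood above 1.4 rad), for 0.2 s.
3. the guide is drawn out with its button squeezed in (value of joint guide above 0.02 m and value of joint lock above 0.003 m), for 0.2 s.
At the end, for the whole second after the job is handed in: The pointer is level with the clip to within 3 mm and still, the button is in by more than 4 mm and the block is gripped by the fingers (over 4 N); the hood is open (over 1.4 rad) and the opener lies flat on the desk, let go and clear of the punch (y of guide_pointer in the frame of clip between -0.003 and 0.003 m and velocity of joint guide between -0.01 and 0.01 m/s and value of joint lock above 0.004 m and contact force between the fingers and guide above 4 N and value of joint hood above 1.4 rad and height (world z) of opener below 0.012 m and height (world z) of opener_tip below 0.025 m and contact force between the fingers and opener below 0.1 N and contact force between opener and punch below 0.1 N); the arm keeps its last pose, push and grip.
It fails at once if the fingers touch the hood before it is open (contact force between the fingers and hood above 1 N and value of joint hood below 0.7 rad).
It fails at once if another thing on the desk is moved by more than 30 mm (distance of any of mug, eraser, inkpad from where it was at the start of the episode above 0.03 m).
It also fails if it takes over 67 s, if anything falls off the work surface, if the arm or the gripper's body presses on something with over 40 N, if the wrist force passes 120 N, or if a joint passes its speed limit or range.

ROBOT

A 6-joint arm with a two-finger parallel gripper is mounted at the origin on the work surface. World frame = base frame: x ahead of the robot, y to its left, z up, the work surface at z = 0. Lengths are in mm, angles in rad, forces in N, time in s.
With the tool pointing down it reaches from about 275 to 725 mm from the base axis. Payload 15.9 kg.
Tool frame: the origin (TCP) lies at the very end of the fingers, on their centre line; the grasp point (between the pads) lies 19 mm behind it (robot.grip_depth is the distance from the TCP to the grasp point, in mm); z points along the fingers, y is the line along which they close (so a half turn about z gives the same grasp; the last joint's range is limited). The gripper opens to 85 mm and grips with 20 to 120 N. Pads are 22 mm wide; open, the fingers measure 114 mm over their backs; the gripper's body (76 mm by 85 mm) begins 54 mm behind the grasp point. The pads swing forward as they close: fully open they stand 13 mm farther back than shut.
Start: joints at [1.171, 0.213, -0.034, 1.323, 0, 1.571], TCP at [194.61, 460.557, 231.306] pointing down, gripper open.
Joint ranges: [-2.98, 2.98], [-0.74, 1.72], [-1.14, 1.35], [-2.1, 2.04], [-1.57, 1.44], [-3.14, 3.14]. Speed limits (rad/s): [1.89, 1.89, 2.39, 2.57, 3.14, 3.14].

INTERFACE

Orientations are given as a unit quaternion [w, x, y, z].
In Python, from station import robot, read_camera, camera_info, workorder, nets gives the robot as it stands.
- The arm moves only by the shell command python3 -m jog 'ROWS'. ROWS is a JSON object of lists of equal length, an entry for each row: "twist": the turn, a rotation vector about the tool's x, y, z in degrees, a list of three; "linear": the shift along the tool's x, y, z in mm, a list of three; "jaw": the gripper command: -1 is shut, 1 is fully open, values between are in proportion. A call has 1 to 8 rows; each row is the pose to reach, as a shift and turn from the pose commanded when the call began, along the tool's axes at that moment; what a row does not reach only later rows make up. A row lasts 1/12 s, in which the tool goes at most 41.7 mm and 7.16 degrees, less where a joint would pass 70% of its speed; a pose out of reach is approached as far as the arm can. A call with a gripper value outside its range is refused whole. The fingers move at their own pace and stop on an object; the grip force is fixed at half the most. Time passes only in rows, so rows that repeat a pose let the fingers close. It gives the time, the measured TCP pose, the force, the opening and the grip force at its end, in the units of the state.
- robot.state(): the state, without advancing time (a new reading comes with each control period).
- read_camera(name): name is "side" or "top"; returns the picture (480x640x3 uint8, blue, green, red); there is no depth.
- camera_info(name): a dict with "intrinsics" (3x3 intrinsics, pixels), "T" (4x4, takes a point from camera to world coordinates). Camera axes: x right, y down, z forward; pixel columns grow to the right and rows downward; lengths in mm; the calibration is good to about 2 mm. A picture is of the moment at which its call begins. camera_info takes no time and is no camera call.
- workorder.finish_job(): hands the job in; it is judged then, once.
Trained networks look in the newest picture that a camera, given by its name, has taken for a name from the list of things; names that differ only in an ending like _2 or _b are one class to them, and where a whole thing is asked for, a point or a joint stands for the part that bears it (a point fixed in the world has none). Each returns a list of dicts, best first, with "score" (0 to 1); they miss things now and then, are a little off and sometimes report something else, mostly with a low value. They report only what shows in the picture. A call takes as long as a camera call. They do not tell look-alikes from the thing itself.
- nets.search_frame(camera, name): "point" ([column, row] in pixels, amid what is visible of it).
The state is a dict: "time": time; "joint_positions": joint angles; "joint_vel": joint speeds; "joint_torque": joint torques, N m; "ee_pos": TCP position; "orientation": TCP orientation; "ft_force": force on the tool from outside, world axes, zero at the start; "wrist_torque": the same for the moment, N m; "finger_gap": finger opening in mm; "grip_force": force on a finger pad.
Only numpy, scipy, OpenCV 4.12 (cv2) and the standard library are available. Lean on these libraries where they do the work, as an engineer would, in place of code of your own. Each camera call takes 0.05 s, during which the arm holds its last target. There are 200 camera calls.

## Working session

There is one attempt and no reset: what is moved stays moved. The work goes in short steps, Python scripts to look and compute and a shell command to move; the robot and the scene stay as the last step left them, time stands still between calls to the robot, and variables do not carry over. Pictures are saved under pics/ and viewed, at most 10 in all, crops included, and the job is handed in when it is done.

```bash
ls; mkdir -p pics; python3 - <<'E'
from station import robot, read_camera, camera_info, nets
import cv2,numpy as np
a=read_camera("top");b=read_camera("side")
cv2.imwrite("pics/top0.png",a);cv2.imwrite("pics/side0.png",b)
for c in("top","side"):
    i=camera_info(c);print(c,np.round(i["intrinsics"],1).tolist(),np.round(i["T"],3).tolist())
    for n in("punch","hood","hood_tab","guide_grip","guide_pointer","clip","opener","opener_tip","opener_grip","mug","eraser","inkpad"):
        print(n,[(np.round(d["point"]).tolist(),round(d["score"],2)) for d in nets.search_frame(c,n)][:4])
print(robot.state())
E
```

```text
pics
top [[481.7, 0.0, 314.8], [0.0, 481.7, 245.0], [0.0, 0.0, 1.0]] [[0.022, -0.988, 0.155, 275.922], [-1.0, -0.02, 0.013, 0.074], [-0.009, -0.156, -0.988, 933.961], [0.0, 0.0, 0.0, 1.0]]
punch [([279.0, 149.0], 0.67)]
hood [([280.0, 140.0], 0.61)]
hood_tab [([279.0, 142.0], 0.64), ([492.0, 229.0], 0.52)]
guide_grip []
guide_pointer []
clip []
opener [([492.0, 228.0], 0.75), ([150.0, 251.0], 0.67)]
opener_tip [([466.0, 367.0], 0.92), ([490.0, 224.0], 0.84), ([462.0, 131.0], 0.63)]
opener_grip [([492.0, 227.0], 0.89), ([466.0, 370.0], 0.57)]
mug []
eraser [([400.0, 250.0], 0.73)]
inkpad [([463.0, 133.0], 0.74)]
side [[533.5, 0.0, 322.0], [0.0, 533.5, 243.9], [0.0, 0.0, 1.0]] [[0.935, -0.221, 0.276, 134.518], [-0.353, -0.533, 0.769, -818.502], [-0.022, -0.817, -0.576, 658.972], [0.0, 0.0, 0.0, 1.0]]
punch [([386.0, 213.0], 0.65)]
hood [([385.0, 192.0], 0.82), ([388.0, 215.0], 0.57)]
hood_tab [([384.0, 192.0], 0.78)]
guide_grip [([389.0, 204.0], 0.67), ([413.0, 371.0], 0.22)]
guide_pointer [([384.0, 206.0], 0.66), ([381.0, 192.0], 0.28), ([344.0, 310.0], 0.25)]
clip [([385.0, 242.0], 0
[... 367 characters left out ...]
_positions': array([ 1.17100253e+00,  2.12881762e-01, -3.43779388e-02,  1.32351866e+00,
        7.11472661e-06,  1.57076987e+00]), 'joint_vel': array([ 0.00032629, -0.00194617, -0.00056421,  0.00034313, -0.00101705,
       -0.00215655]), 'joint_torque': array([-2.09167185e-03, -6.85951424e+01,  4.87323904e+01,  1.38213010e-03,
       -1.25890783e-04,  4.18857312e-06]), 'ee_pos': array([194.60742335, 460.56035752, 231.32372155]), 'orientation': array([-1.70238290e-06,  1.98555318e-01,  9.80089682e-01,  9.51189673e-06]), 'ft_force': array([-0.53022138,  1.67615454,  0.13334084]), 'wrist_torque': array([ 0.00390966,  0.00243974, -0.02577755]), 'grip_force': 0.0, 'finger_gap': 85.29727990302302}
```

View pics/top0.png

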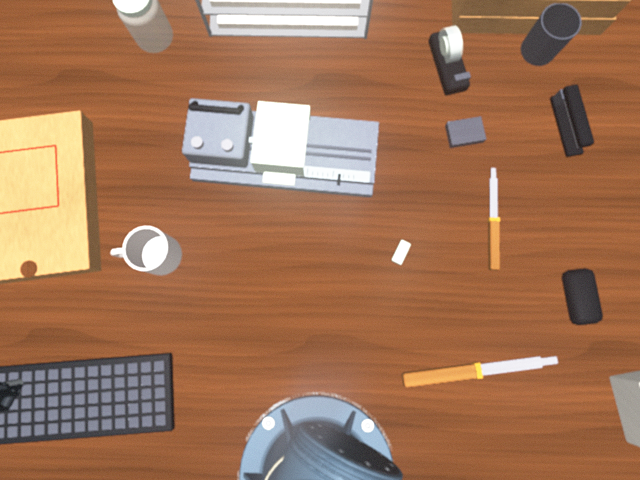

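View pics/side0.png

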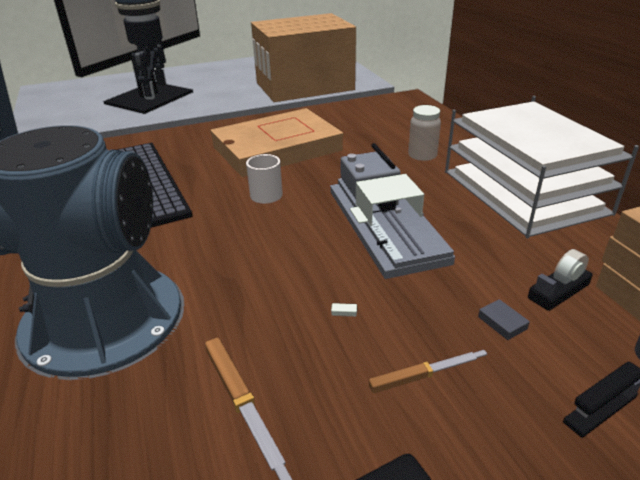

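Look-alikes for the opener: the small one at top (494,220) / side (428,370) and a large one at top (480,370) / side (247,400). I choose the small one. The clip candidate is at top (339,180), the pointer is under the hood, and the punch is at (285,148). Next I crop close to check.

```bash
cat > h.py <<'E'
import numpy as np,cv2
from station import robot, read_camera, camera_info, nets
def px(c,p,z):
    i=camera_info(c);T=np.array(i["T"]);r=T[:3,:3]@np.linalg.solve(np.array(i["intrinsics"]),[p[0],p[1],1.]);return T[:3,3]+r*(z-T[2,3])/r[2]
def proj(c,P):
    i=camera_info(c);T=np.array(i["T"]);q=np.array(i["intrinsics"])@(T[:3,:3].T@(np.atleast_2d(P)-T[:3,3]).T);return (q[:2]/q[2]).T
E
python3 - <<'E'
from h import *
a=cv2.imread("pics/top0.png");b=cv2.imread("pics/side0.png")
A=cv2.resize(a[90:205,180:385],None,fx=3.9,fy=3.9,interpolation=cv2.INTER_CUBIC)
cv2.imwrite("pics/cropA.png",A)
B=cv2.resize(b[140:280,325:460],None,fx=4,fy=4,interpolation=cv2.INTER_CUBIC)
C=cv2.resize(a[160:275,470:520],None,fx=4.8,fy=4.8,interpolation=cv2.INTER_CUBIC)[:560]
o=np.zeros((560,540+C.shape[1],3),np.uint8);o[:B.shape[0],:540]=B;o[:C.shape[0],540:]=C;cv2.imwrite("pics/cropB.png",o);print(o.shape)
for p in[(493.3,169),(494,219),(495,268),(556,360),(404,381)]:print(p,px("top",p,9))
E
```

```text
(560, 780, 3)
(493.3, 169) [ 581.27336424 -339.22201263    9.        ]
(494, 219) [ 479.80195525 -336.9865927     9.        ]
(495, 268) [ 383.55770914 -335.46759827    9.        ]
(556, 360) [ 213.35376071 -442.61071107    9.        ]
(404, 381) [ 168.84953531 -159.38910898    9.        ]
```

View pics/cropA.png

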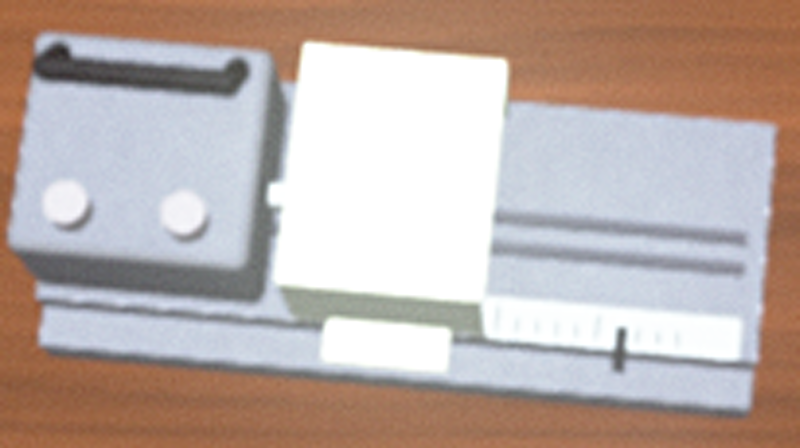

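View pics/cropB.png

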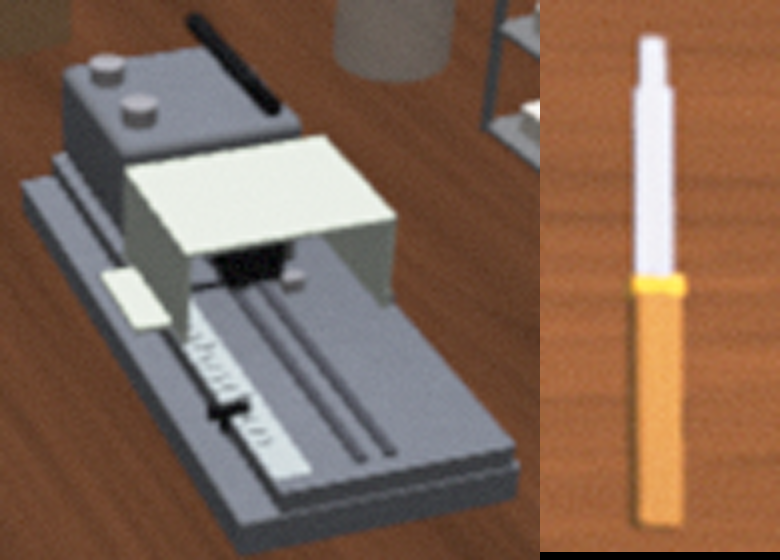

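The crops confirm the small opener: tip up at top (493.5,168), guard row 219, handle end row 269. The punch shows the closed hood with its tab, and the clip at about top (339,179). Next I fit the punch pose from these corners.

```bash
cat > fit.py <<'E'
from h import *
from scipy.optimize import least_squares
top=[((776,125),(70,-110,36)),((305,42),(64,121,93)),((508,58),(64,25,93)),((490,305),(-55,25,93)),((280,288),(-55,121,93)),((448,372),(-74,43,38)),((320,362),(-74,103,38)),((750,412),(-75,-110,0)),((40,353),(-75,250,0))]
side=[((243,552),(-75,-110,0)),((240,528),(-75,-110,22)),((517,462),(75,-110,22)),((284,492),(-55,-110,36)),((513,450),(70,-110,36)),((22,183),(-75,250,22)),((190,252),(-55,25,93)),((125,170),(-55,121,93)),((325,137),(64,121,93)),((395,215),(64,25,93)),((102,272),(-74,103,40)),((137,328),(-74,43,40))]
S={"top":(np.array([(np.array(p)+.5)/3.9-.5+(180,90) for p,_ in top]),np.array([q for _,q in top],float)),
"side":(np.array([(np.array(p)+.5)/4-.5+(325,140) for p,_ in side]),np.array([q for _,q in side],float))}
def W(v,P):
    c,s=np.cos(v[2]),np.sin(v[2]);P=np.atleast_2d(P);return np.c_[v[0]+c*P[:,0]-s*P[:,1],v[1]+s*P[:,0]+c*P[:,1],P[:,2]]
def fit(cs):
    return least_squares(lambda v:np.concatenate([(proj(c,W(v,S[c][1]))-S[c][0]).ravel() for c in cs]),[600,0,0],loss="soft_l1",x_scale=[10,10,.05])
if __name__=="__main__":
    for cs in(["top"],["side"],["top","side"]):
        r=fit(cs);print(cs,r.x);
    v=r.x
    for c in S: print(c,np.round(proj(c,W(v,S[c][1]))-S[c][0],1).tolist())
    # clip
    R=lambda p:W((0,0,-v[2]),p-np.array([v[0],v[1],0]))[0]
    for p in((622,332),(618,368)):print("clip top",R(px("top",(np.array(p)+.5)/3.9-.5+(180,90),40)))
    for p in((245,402),(213,410),(228,398)):print("clip side",R(px("side",(np.array(p)+.5)/4-.5+(325,140),42)))
    for n,p,z in(("tip",(493.5,168),9),("guard",(494.2,219),10),("end",(495.3,269.4),9),("end2",(490.5,269.4),18)):print(n,px("top",p,z))
    for n,p,z in(("side tip",(486,353),9),("guard",(429,368),15),("end",(371,384),9)):print(n,px("side",p,z))
E
python3 fit.py
```

```text
['top'] [ 6.04023181e+02  5.74034768e+00 -7.04968518e-02]
['side'] [ 6.04052511e+02  6.62206889e+00 -7.50184991e-02]
['top', 'side'] [ 6.03871996e+02  6.02489212e+00 -7.35678407e-02]
top [[0.3, -0.4], [0.3, 0.6], [-0.3, 0.9], [-2.0, -0.9], [-0.7, -1.2], [-0.6, -0.4], [1.2, -0.6], [-0.7, 2.1], [2.5, 1.0]]
side [[-0.7, 1.9], [0.5, -1.0], [1.6, 1.1], [-0.4, 0.3], [1.2, -1.2], [-0.1, -0.7], [-1.0, 0.5], [-0.3, -0.3], [-0.3, -0.3], [0.7, 0.4], [-0.3, 0.3], [0.1, 0.2]]
clip top [-46.96915792 -41.76858636  40.        ]
clip top [-65.4077147  -41.41697623  40.        ]
clip side [-46.62245802 -41.15338139  42.        ]
clip side [-64.46691673 -42.66356889  42.        ]
clip side [-53.42528549 -35.16571004  42.        ]
tip [ 583.3454016  -339.69114513    9.        ]
guard [ 479.58929091 -337.01108237   10.        ]
end [ 380.86359777 -335.94465639    9.        ]
end2 [ 379.65181597 -323.57240063   18.        ]
side tip [ 584.05788916 -340.2990646     9.        ]
guard [ 479.31954663 -338.36706624   15.        ]
end [ 384.03543452 -329.01939621    9.        ]
```

The punch fit agrees between cameras to about 1 mm: origin about (604,6), yaw -4.2°. The clip is at punch y≈-41.7, which means an extension of about 112 mm, inside the allowed range. The opener grip is at about (435.5,-337), pointing along +x.

```bash
cat > go.py <<'E'
from h import *; import sys
from scipy.spatial.transform import Rotation as Ro
def go(x,y,z,yaw,r0=None):  # yaw: angle of tool y, deg, tool down
    s=robot.state();q=s["orientation"];R=Ro.from_quat(q,scalar_first=True)
    a=np.radians(yaw);Y=np.array([np.cos(a),np.sin(a),0]);Z=np.array([0,0,-1.]);G=Ro.from_matrix(np.c_[np.cross(Y,Z),Y,Z])
    d=np.array([x,y,z])-s["ee_pos"]
    print("linear",np.round(R.inv().apply(d),1).tolist(),"twist",np.round((R.inv()*G).as_rotvec(degrees=True),2).tolist())
    print("t",round(s["time"],2),"ee",np.round(s["ee_pos"],1),"F",np.round(s["ft_force"],1),"gap",round(s["finger_gap"],1),"grip",round(s["grip_force"],1),"J",np.round(s["joint_positions"],2))
go(*map(float,sys.argv[1:5]))
E
python3 go.py 435.5 -337 120 89
```

```text
linear [-532.3, -640.9, 111.3] twist [0.0, -0.0, -21.9]
t 1.3 ee [194.6 460.6 231.3] F [-0.5  1.7  0.1] gap 85.3 grip 0.0 J [ 1.17  0.21 -0.03  1.32  0.    1.57]
```

```bash
python3 -m jog '{"twist":[[0,0,-5],[0,0,-10],[0,0,-15],[0,0,-21.9],[0,0,-21.9],[0,0,-21.9],[0,0,-21.9],[0,0,-21.9]],"linear":[[-532.3,-640.9,111.3],[-532.3,-640.9,111.3],[-532.3,-640.9,111.3],[-532.3,-640.9,111.3],[-532.3,-640.9,111.3],[-532.3,-640.9,111.3],[-532.3,-640.9,111.3],[-532.3,-640.9,111.3]],"jaw":[1,1,1,1,1,1,1,1]}'; python3 go.py 435.5 -337 120 89
```

```text
time: 1.97
ee_pos: [287.9, 150.9, 188.3]
orientation: [0.0, 0.009, 1.0, 0.0]
ft_force: [1.3, 0.1, 0.1]
finger_gap: 85.3
grip_force: 0.0
linear [-155.8, -485.3, 68.3] twist [0.01, 0.04, 0.02]
t 1.97 ee [287.9 150.9 188.3] F [1.3 0.1 0.1] gap 85.3 grip 0.0 J [ 0.48 -0.14 -0.51  1.2  -0.    0.5 ]
```

```bash
python3 -m jog '{"twist":[[0,0,0],[0,0,0],[0,0,0],[0,0,0],[0,0,0],[0,0,0],[0,0,0],[0,0,0]],"linear":[[-155.8,-485.3,68.3],[-155.8,-485.3,68.3],[-155.8,-485.3,68.3],[-155.8,-485.3,68.3],[-155.8,-485.3,68.3],[-155.8,-485.3,68.3],[-155.8,-485.3,68.3],[-155.8,-485.3,68.3]],"jaw":[1,1,1,1,1,1,1,1]}'; python3 go.py 435.5 -337 40 89
```

```text
time: 2.63
ee_pos: [377.3, -142.9, 147.3]
orientation: [0.0, 0.009, 1.0, -0.0]
ft_force: [2.5, 2.2, -0.1]
finger_gap: 85.4
grip_force: 0.0
linear [-61.6, -193.0, 107.3] twist [-0.01, 0.05, -0.03]
t 2.63 ee [ 377.3 -142.9  147.3] F [ 2.5  2.2 -0.1] gap 85.4 grip 0.0 J [-0.36  0.05 -0.44  1.08  0.   -0.34]
```

```bash
python3 -m jog '{"twist":[[0,0,0],[0,0,0],[0,0,0],[0,0,0],[0,0,0],[0,0,0],[0,0,0],[0,0,0]],"linear":[[-61.6,-193,107.3],[-61.6,-193,107.3],[-61.6,-193,107.3],[-61.6,-193,107.3],[-61.6,-193,107.3],[-61.6,-193,107.3],[-61.6,-193,107.3],[-61.6,-193,107.3]],"jaw":[1,1,1,1,1,1,1,1]}'; python3 go.py 435.5 -337 2 89
python3 - <<'E'
from h import *
a=read_camera("top");b=read_camera("side")
o=np.zeros((600,800,3),np.uint8)
o[:,:400]=cv2.resize(a[150:300,430:530],(400,600));o[:,400:]=cv2.resize(b[270:420,355:455+0],(400,600));cv2.imwrite("pics/g1.png",o)
E
```

```text
time: 3.3
ee_pos: [435.0, -334.9, 39.1]
orientation: [-0.001, 0.009, 1.0, 0.001]
ft_force: [-0.0, 1.0, 0.5]
finger_gap: 85.8
grip_force: 0.0
linear [-0.6, -2.1, 37.1] twist [0.06, -0.07, -0.08]
t 3.3 ee [ 435.  -334.9   39.1] F [-0.   1.   0.5] gap 85.8 grip 0.0 J [-0.66  0.42 -0.24  0.9   0.   -0.64]
```

View pics/g1.png

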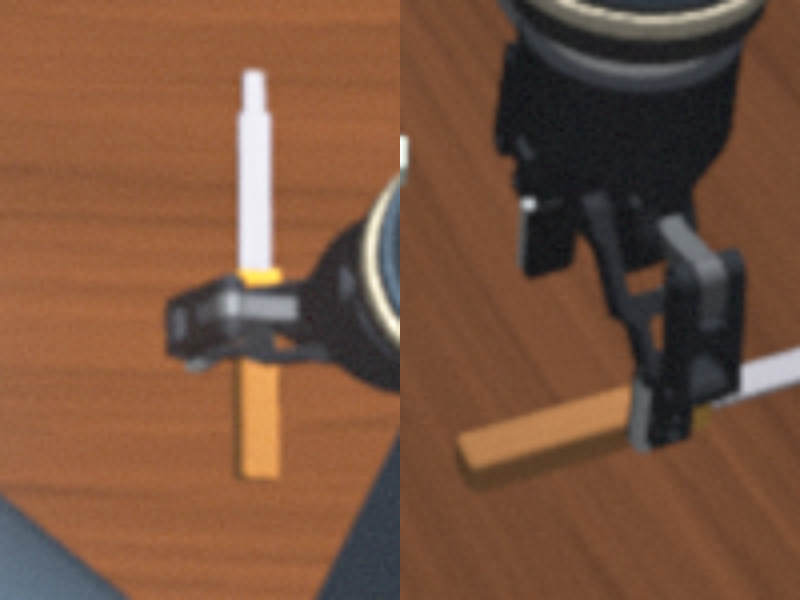

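The fingers straddle the handle just behind the guard as intended. Descend and grip.

```bash
python3 -m jog '{"twist":[[0,0,0],[0,0,0],[0,0,0],[0,0,0],[0,0,0],[0,0,0],[0,0,0],[0,0,0]],"linear":[[-0.6,-2,30],[-0.6,-2,37],[-0.6,-2,37],[-0.6,-2,37],[-0.6,-2,37],[-0.6,-2,37],[-0.6,-2,37],[-0.6,-2,37]],"jaw":[1,1,-1,-1,-1,-1,-1,-1]}'; python3 -m jog '{"twist":[[0,0,0],[0,0,0],[0,0,0],[0,0,0]],"linear":[[0,0,0],[0,0,0],[0,0,0],[0,0,0]],"jaw":[-1,-1,-1,-1]}';python3 go.py 435.5 -337 100 89
```

```text
time: 4.07
ee_pos: [436.4, -336.8, 4.0]
orientation: [0.0, 0.009, 1.0, -0.0]
ft_force: [-2.0, 3.8, 9.6]
finger_gap: 16.3
grip_force: 58.2
time: 4.4
ee_pos: [436.4, -336.8, 4.0]
orientation: [0.001, 0.009, 1.0, -0.0]
ft_force: [-1.7, 1.8, 9.3]
finger_gap: 16.4
grip_force: 59.5
linear [0.8, -0.3, -96.0] twist [-0.03, 0.06, -0.01]
t 4.4 ee [ 436.4 -336.8    4. ] F [-1.7  1.8  9.3] gap 16.4 grip 59.5 J [-0.66  0.46 -0.28  0.82  0.   -0.64]
```

```bash
python3 -m jog '{"twist":[[0,0,0],[0,0,0],[0,0,0],[0,0,0]],"linear":[[0,0,-40],[0,0,-80],[0,0,-106],[0,0,-106]],"jaw":[-1,-1,-1,-1]}';python3 go.py 363 97 110 85.8
```

```text
time: 4.73
ee_pos: [438.3, -338.3, 115.0]
orientation: [0.003, 0.009, 1.0, -0.002]
ft_force: [0.2, -0.3, -0.7]
finger_gap: 16.9
grip_force: 59.2
linear [83.0, 434.0, 2.4] twist [-0.27, 0.38, 3.19]
t 4.73 ee [ 438.3 -338.3  115. ] F [ 0.2 -0.3 -0.7] gap 16.9 grip 59.2 J [-0.66  0.36 -0.13  1.07 -0.   -0.64]
```

```bash
python3 -m jog '{"twist":[[0,0,3.2],[0,0,3.2],[0,0,3.2],[0,0,3.2],[0,0,3.2],[0,0,3.2],[0,0,3.2],[0,0,3.2]],"linear":[[83,434,2],[83,434,2],[83,434,2],[83,434,2],[83,434,2],[83,434,2],[83,434,2],[83,434,2]],"jaw":[-1,-1,-1,-1,-1,-1,-1,-1]}';python3 go.py 363 97 110 85.8
```

```text
time: 5.4
ee_pos: [378.2, -6.5, 107.6]
orientation: [0.0, 0.037, 0.999, 0.0]
ft_force: [1.0, 0.9, -0.3]
finger_gap: 16.3
grip_force: 59.2
linear [22.9, 102.1, -2.4] twist [0.0, 0.03, -0.04]
t 5.4 ee [378.2  -6.5 107.6] F [ 1.   0.9 -0.3] gap 16.3 grip 59.2 J [-0.02  0.03 -0.57  0.97  0.    0.06]
```

```bash
python3 -m jog '{"twist":[[0,0,0],[0,0,0],[0,0,0],[0,0,0],[0,0,0],[0,0,0],[0,0,0],[0,0,0]],"linear":[[23,102,0],[23,102,0],[23,102,0],[23,102,20],[23,102,50],[23,102,67],[23,102,67],[23,102,67]],"jaw":[-1,-1,-1,-1,-1,-1,-1,-1]}';python3 go.py 363 97 24 85.8
python3 - <<'E'
from h import *
from fit import W
a=read_camera("top");b=read_camera("side")
cv2.imwrite("pics/t2.png",a);cv2.imwrite("pics/s2.png",b)
o=np.zeros((600,800,3),np.uint8)
o[:,:400]=cv2.resize(a[120:270,220:320],(400,600),interpolation=2);o[:,400:]=cv2.resize(b[150:300,280:380],(400,600),interpolation=2);cv2.imwrite("pics/p2.png",o)
v=(604,6,-.0736)
for c in("top","side"):print(c,proj(c,W(v,[[-100,73,45],[-100,73,35],[-74,73,36]])).round(1).tolist(),[(np.round(d["point"],1).tolist(),round(d["score"],2)) for d in nets.search_frame(c,"opener_tip")])
E
```

```text
time: 6.07
ee_pos: [363.0, 95.2, 40.5]
orientation: [-0.001, 0.037, 0.999, -0.0]
ft_force: [0.6, 0.1, -0.4]
finger_gap: 16.5
grip_force: 59.3
linear [0.2, 1.8, 16.5] twist [-0.03, -0.09, -0.01]
t 6.07 ee [363.   95.2  40.5] F [ 0.6  0.1 -0.4] gap 16.5 grip 59.3 J [ 0.26  0.11 -0.68  0.79 -0.    0.33]
top [[276.6, 195.3], [277.1, 196.7], [278.5, 183.5]] [([468.5, 370.8], 0.96), ([297.5, 141.9], 0.48)]
side [[343.0, 214.8], [343.0, 218.7], [354.4, 216.3]] [([244.9, 401.1], 0.73), ([283.9, 224.0], 0.57)]
```

View pics/p2.png

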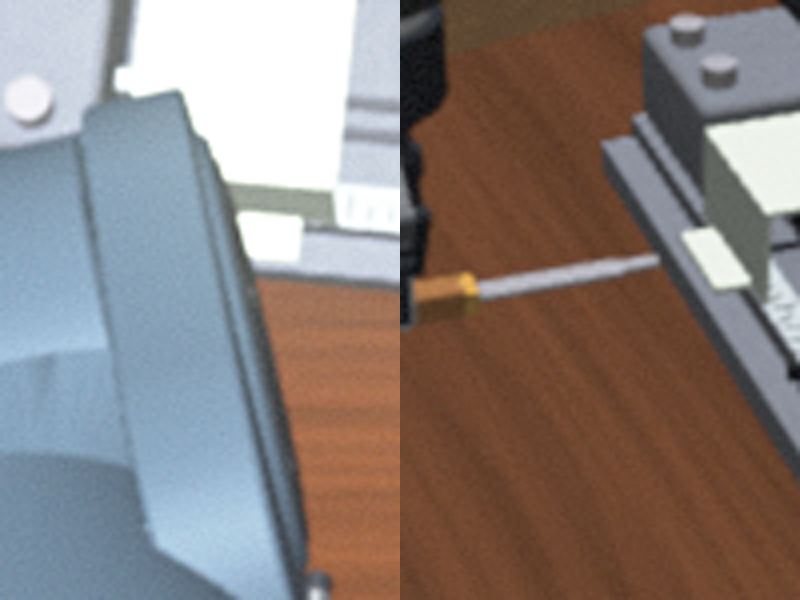

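The blade tip shows at side (345,215). The prediction was (343,215), so the tip is in front of the tab at the expected height. Next: lower to slot height and insert.

```bash
python3 -m jog '{"twist":[[0,0,0],[0,0,0],[0,0,0],[0,0,0],[0,0,0],[0,0,0],[0,0,0],[0,0,0]],"linear":[[0,1.8,10],[0,1.8,16.5],[0,1.8,16.5],[-10,1.8,16.5],[-20,1.8,16.5],[-30,1.8,16.5],[-36,1.8,16.5],[-36,1.8,16.5]],"jaw":[-1,-1,-1,-1,-1,-1,-1,-1]}';python3 go.py 399 95 24 85.8
python3 - <<'E'
from h import *
b=read_camera("side")
cv2.imwrite("pics/p3.png",cv2.resize(b[150:270,300:440],(700,600),interpolation=2))
E
```

```text
time: 6.93
ee_pos: [401.7, 94.4, 24.3]
orientation: [0.001, 0.037, 0.999, 0.0]
ft_force: [-0.5, 1.6, -1.2]
finger_gap: 16.6
grip_force: 59.3
linear [2.7, 0.4, 0.3] twist [0.02, 0.06, -0.04]
t 6.93 ee [401.7  94.4  24.3] F [-0.5  1.6 -1.2] gap 16.6 grip 59.3 J [ 0.23  0.2  -0.62  0.75 -0.    0.3 ]
```

View pics/p3.png

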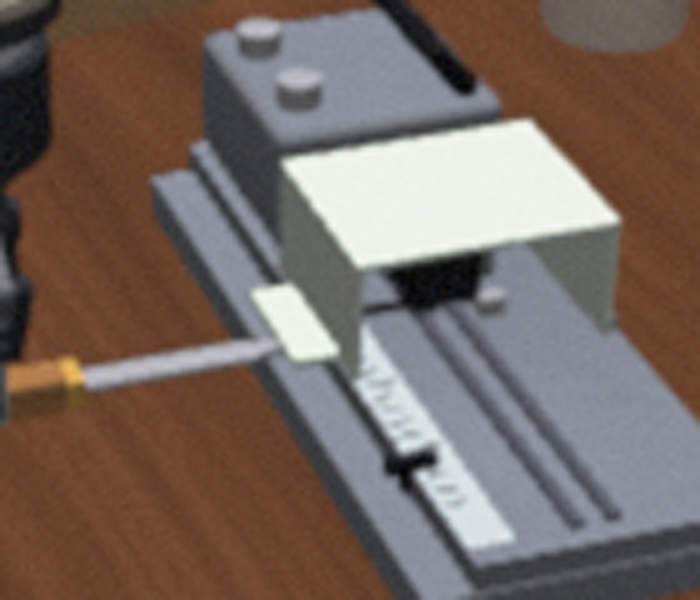

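The blade tip is in the slot under the tab, at the middle of its width. Lift along the tab's arc.

```bash
python3 -m jog '{"twist":[[0,0,0],[0,0,0],[0,0,0],[0,0,0],[0,0,0],[0,0,0],[0,0,0],[0,0,0]],"linear":[[0,0,-6],[0,0,-12],[-1,0,-20],[-2,0,-28],[-4,0,-36],[-6,0,-44],[-9,0,-52],[-9,0,-52]],"jaw":[-1,-1,-1,-1,-1,-1,-1,-1]}';python3 go.py 399 95 24 85.8
python3 - <<'E'
from h import *
b=read_camera("side")
cv2.imwrite("pics/p4.png",cv2.resize(b[130:250,300:440],(700,600),interpolation=2))
E
```

```text
time: 7.65
ee_pos: [410.3, 94.0, 77.8]
orientation: [0.001, 0.037, 0.999, 0.0]
ft_force: [-0.0, -0.9, -0.9]
finger_gap: 16.0
grip_force: 59.3
linear [11.5, 0.1, 53.8] twist [0.04, 0.15, -0.01]
t 7.65 ee [410.3  94.   77.8] F [-0.  -0.9 -0.9] gap 16.0 grip 59.3 J [ 0.23  0.14 -0.52  0.9  -0.    0.3 ]
```

View pics/p4.png

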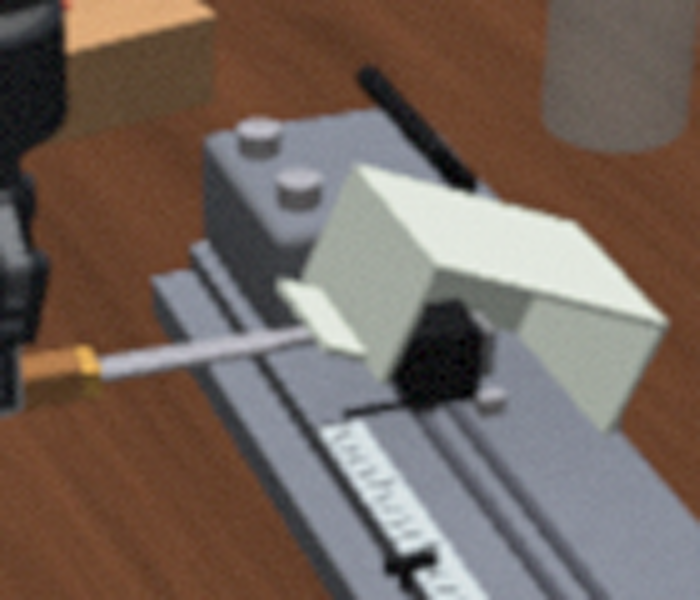

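The hood is levered to about 0.4 rad with the blade still under the tab. Continue on the arc past 0.7 rad.

```bash
python3 -m jog '{"twist":[[0,0,0],[0,0,0],[0,0,0],[0,0,0],[0,0,0],[0,0,0],[0,0,0],[0,0,0]],"linear":[[-5,0,-11],[-11,0,-21],[-18,0,-31],[-26,0,-40],[-34,0,-49],[-42,0,-57],[-42,0,-57],[-42,0,-57]],"jaw":[-1,-1,-1,-1,-1,-1,-1,-1]}'
python3 -m jog '{"twist":[[0,0,0],[0,0,0],[0,0,0],[0,0,0],[0,0,0],[0,0,0]],"linear":[[0,0,0],[0,0,0],[0,0,0],[0,0,0],[0,0,0],[0,0,0]],"jaw":[-1,-1,-1,-1,-1,-1]}';python3 go.py 340 99 80 85.8
python3 - <<'E'
from h import *
b=read_camera("side")
cv2.imwrite("pics/p5.png",cv2.resize(b[110:250,300:475],(750,600),interpolation=2))
E
```

```text
time: 8.37
ee_pos: [450.5, 90.7, 132.6]
orientation: [-0.0, 0.037, 0.999, -0.0]
ft_force: [-0.5, 0.1, -0.7]
finger_gap: 16.4
grip_force: 59.3
time: 8.87
ee_pos: [450.5, 90.7, 133.0]
orientation: [-0.0, 0.037, 0.999, -0.0]
ft_force: [-0.4, 0.0, -1.6]
finger_gap: 16.5
grip_force: 59.3
linear [110.8, 0.1, 53.0] twist [-0.0, -0.0, -0.0]
t 8.87 ee [450.5  90.7 133. ] F [-0.4  0.  -1.6] gap 16.5 grip 59.3 J [ 0.2   0.17 -0.34  1.06 -0.    0.27]
```

View pics/p5.png

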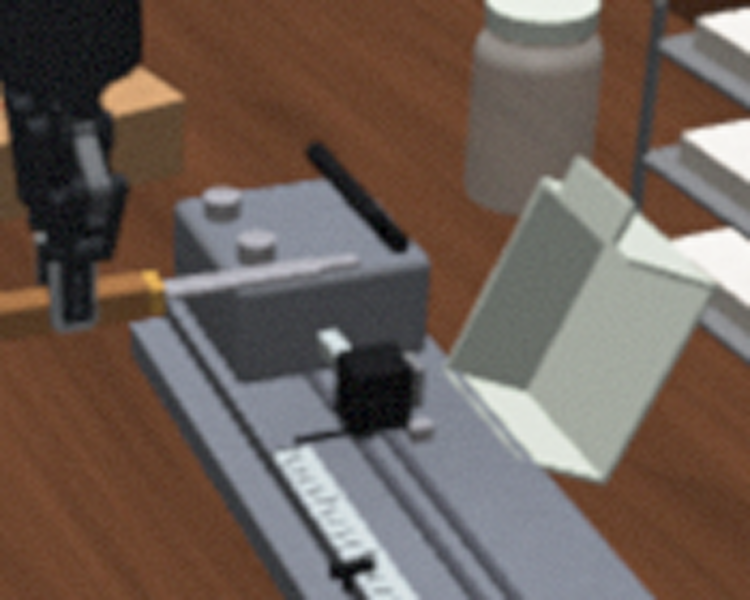

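The hood is fully open and the grip block is exposed. Retract and lay the opener down in front of the punch.

```bash
python3 -m jog '{"twist":[[0,0,0],[0,0,0],[0,0,0],[0,0,0],[0,0,0],[0,0,0],[0,0,0],[0,0,0]],"linear":[[40,0,0],[80,0,0],[111,0,10],[111,0,50],[111,0,80],[111,0,100],[111,0,110],[111,0,110]],"jaw":[-1,-1,-1,-1,-1,-1,-1,-1]}';python3 go.py 340 99 5 85.8
```

```text
time: 9.58
ee_pos: [338.3, 98.4, 21.3]
orientation: [-0.001, 0.037, 0.999, -0.001]
ft_force: [0.2, 0.4, -0.5]
finger_gap: 16.4
grip_force: 59.3
linear [-1.7, 0.7, 16.3] twist [-0.06, -0.17, -0.0]
t 9.58 ee [338.3  98.4  21.3] F [ 0.2  0.4 -0.5] gap 16.4 grip 59.3 J [ 0.28  0.09 -0.76  0.73 -0.    0.36]
```

```bash
python3 -m jog '{"twist":[[0,0,0],[0,0,0],[0,0,0],[0,0,0],[0,0,0],[0,0,0],[0,0,0],[0,0,0]],"linear":[[0,0,8],[0,0,14],[0,0,16.5],[0,0,16.5],[0,0,16.5],[0,0,16.5],[0,0,16.5],[0,0,16.5]],"jaw":[-1,-1,-1,-1,-1,0.4,0.4,0.4]}'; python3 -m jog '{"twist":[[0,0,0],[0,0,0],[0,0,0],[0,0,0],[0,0,0],[0,0,0],[0,0,0],[0,0,0]],"linear":[[0,0,0],[0,0,0],[0,0,-20],[0,0,-60],[0,0,-100],[0,0,-140],[0,0,-175],[0,0,-175]],"jaw":[0.4,0.4,0.4,0.4,0.4,0.4,0.4,0.4]}'
python3 - <<'E'
from h import *
from fit import W
print(W((604,6,-.0736),[[1,70,0],[1,-41.7,0]]))
E
python3 go.py 610 76 180 -4.2
```

```text
time: 10.25
ee_pos: [340.1, 98.9, 6.8]
orientation: [0.0, 0.037, 0.999, 0.0]
ft_force: [1.1, 0.4, 0.6]
finger_gap: 52.1
grip_force: 0.0
time: 10.92
ee_pos: [342.5, 99.6, 187.4]
orientation: [0.004, 0.037, 0.999, 0.001]
ft_force: [1.8, -0.2, 1.0]
finger_gap: 59.8
grip_force: 0.0
[[610.14464264  75.7369584    0.        ]
 [601.93094288 -35.66064093   0.        ]]
linear [-268.5, -3.9, 9.5] twist [0.48, 0.22, 89.99]
t 10.92 ee [342.5  99.6 187.4] F [ 1.8 -0.2  1. ] gap 59.8 grip 0.0 J [ 0.28 -0.08 -0.46  1.18 -0.    0.36]
```

```bash
python3 -m jog '{"twist":[[0,0,7],[0,0,14],[0,0,21],[0,0,28],[0,0,35],[0,0,42],[0,0,49],[0,0,56]],"linear":[[-33,0,5],[-67,-1,9],[-101,-2,9],[-134,-2,9],[-168,-3,9],[-201,-3,9],[-235,-4,9],[-268.5,-4,9]],"jaw":[0.4,0.4,0.4,0.4,0.4,0.4,0.4,0.4]}';python3 go.py 610 76 120 -4.2
python3 - <<'E'
from h import *
from fit import W
a=read_camera("top");b=read_camera("side")
from h import *
o=np.zeros((600,800,3),np.uint8)
o[:,:400]=cv2.resize(a[200:350,210:310],(400,600));o[:,400:]=cv2.resize(b[170:320,200:300],(400,600));cv2.imwrite("pics/p6.png",o)
E
```

```text
time: 11.58
ee_pos: [608.8, 74.8, 172.1]
orientation: [-0.0, 0.504, 0.864, -0.0]
ft_force: [0.1, 0.5, 0.3]
finger_gap: 59.7
grip_force: 0.0
linear [0.5, 1.7, 52.1] twist [-0.02, -0.0, 33.64]
t 11.58 ee [608.8  74.8 172.1] F [0.1 0.5 0.3] gap 59.7 grip 0.0 J [ 0.12  0.47  0.17  1.28 -0.    1.18]
```

View pics/p6.png

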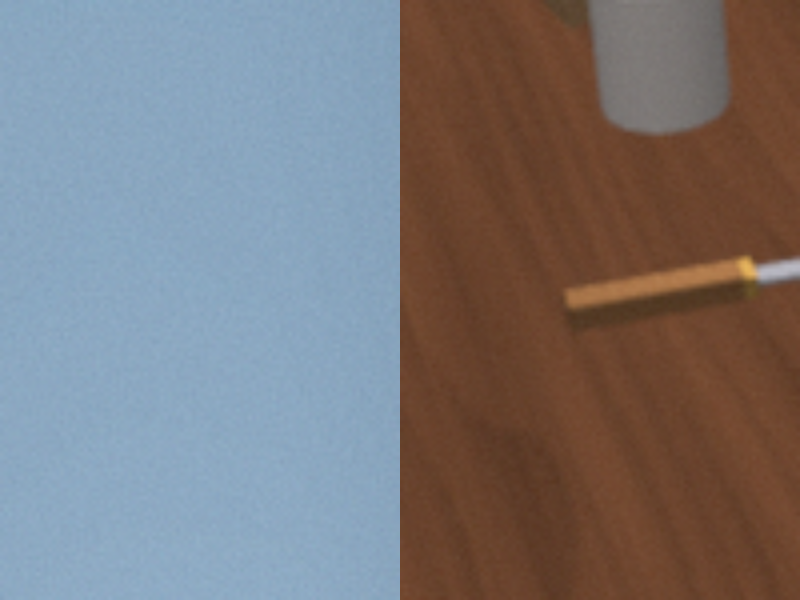

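The side view shows the opener lying flat on the desk (handle end at about side (241,244)), and the fingers have let go. That was my last picture, so from here I check numerically. Next: finish the turn above the block.

```bash
python3 -m jog '{"twist":[[0,0,7],[0,0,14],[0,0,21],[0,0,28],[0,0,33.6],[0,0,33.6],[0,0,33.6],[0,0,33.6]],"linear":[[0.5,1.7,0],[0.5,1.7,0],[0.5,1.7,0],[0.5,1.7,0],[0.5,1.7,20],[0.5,1.7,52],[0.5,1.7,52],[0.5,1.7,52]],"jaw":[0.4,0.4,0.4,0.4,0.4,0.4,0.4,0.4]}';python3 go.py 610 76 52 -4.2
python3 - <<'E'
from h import *
from fit import W
read_camera("side");read_camera("top")
v=(604,6,-.0736)
for n,P in(("guide_grip",[2,70,66]),("guide_pointer",[-40,70,41]),("hood",[100,73,100]),("clip",[-55,-41.7,40]),("opener",None)):
    for c in("top","side"):
        print(n,c,proj(c,W(v,P)).round(1).tolist() if P else "",[(np.round(d["point"],1).tolist(),round(d["score"],2)) for d in nets.search_frame(c,n)][:3])
E
```

```text
time: 12.35
ee_pos: [607.0, 76.4, 119.8]
orientation: [-0.001, 0.73, 0.684, -0.001]
ft_force: [0.1, -1.1, 0.4]
finger_gap: 59.8
grip_force: 0.0
linear [-0.1, 3.2, 67.8] twist [-0.19, 0.04, 0.48]
t 12.35 ee [607.   76.4 119.8] F [ 0.1 -1.1  0.4] gap 59.8 grip 0.0 J [0.13 0.49 0.07 1.16 0.   1.76]
guide_grip top [[283.0, 140.4]] []
guide_grip side [[388.0, 199.4]] [([387.4, 200.3], 0.73)]
guide_pointer top [[281.7, 165.9]] [([374.6, 134.4], 0.42)]
guide_pointer side [[369.5, 212.4]] [([383.0, 196.1], 0.61)]
hood top [[285.6, 83.2]] []
hood side [[430.0, 178.0]] [([436.6, 183.6], 0.86), ([265.1, 177.6], 0.68)]
clip top [[338.7, 178.7]] []
clip side [[382.1, 241.8]] []
opener top  [([496.8, 367.2], 0.94)]
opener side  [([243.2, 402.9], 0.93)]
```

```bash
python3 -m jog '{"twist":[[0,0,0.5],[0,0,0.5],[0,0,0.5],[0,0,0.5],[0,0,0.5],[0,0,0.5]],"linear":[[0,3.2,15],[0,3.2,32],[0,3.2,50],[0,3.2,68],[0,3.2,68],[0,3.2,68]],"jaw":[0.4,0.4,0.4,0.4,0.4,0.4]}';python3 go.py 610.1 75.7 52 -4.2
```

```text
time: 13.45
ee_pos: [611.2, 76.2, 52.2]
orientation: [-0.0, 0.733, 0.68, -0.001]
ft_force: [0.7, -0.0, -0.1]
finger_gap: 59.8
grip_force: 0.0
linear [-0.6, -1.0, 0.2] twist [-0.09, 0.02, -0.11]
t 13.45 ee [611.2  76.2  52.2] F [ 0.7 -0.  -0.1] gap 59.8 grip 0.0 J [ 0.12  0.54 -0.03  1.01  0.    1.77]
```

```bash
python3 -m jog '{"twist":[[0,0,0],[0,0,0],[0,0,0],[0,0,0],[0,0,0],[0,0,0],[0,0,0],[0,0,0]],"linear":[[0,-1,0],[0,-1,0],[0,-1,0],[0,-1,0],[0,-1,0],[0,-1,0],[0,-1,0],[0,-1,0]],"jaw":[-1,-1,-1,-1,-1,-1,-1,-1]}';python3 go.py 601.9 -35.7 52 -4.2
```

```text
time: 14.12
ee_pos: [610.0, 76.5, 54.7]
orientation: [-0.0, 0.733, 0.68, 0.0]
ft_force: [-17.8, 0.4, 23.1]
finger_gap: 32.4
grip_force: 60.6
linear [-112.5, 0.3, 2.6] twist [-0.01, -0.03, -0.09]
t 14.12 ee [610.   76.5  54.7] F [-17.8   0.4  23.1] gap 32.4 grip 60.6 J [ 0.12  0.53 -0.03  1.01  0.    1.77]
```

Gripped: the gap of 32.4 matches the button in. Relieve the side load, then start drawing.

```bash
python3 -m jog '{"twist":[[0,0,0],[0,0,0],[0,0,0],[0,0,0],[0,0,0],[0,0,0],[0,0,0],[0,0,0]],"linear":[[0,-1,-1.5],[0,-2,-2.5],[0,-2,-2.5],[-5,-2,-2.5],[-10,-2,-2.5],[-20,-2,-2.5],[-30,-2,-2.5],[-30,-2,-2.5]],"jaw":[-1,-1,-1,-1,-1,-1,-1,-1]}';python3 go.py 601.9 -35 54.7 -4.2
```

```text
time: 14.78
ee_pos: [607.4, 45.5, 55.2]
orientation: [0.0, 0.733, 0.68, 0.001]
ft_force: [6.4, 2.6, -16.6]
finger_gap: 32.0
grip_force: 66.1
linear [-80.7, 0.7, 0.5] twist [0.09, -0.02, -0.15]
t 14.78 ee [607.4  45.5  55.2] F [  6.4   2.6 -16.6] gap 32.0 grip 66.1 J [ 0.07  0.52 -0.05  1.    0.    1.72]
```

```bash
python3 -m jog '{"twist":[[0,0,0],[0,0,0],[0,0,0],[0,0,0],[0,0,0],[0,0,0],[0,0,0],[0,0,0]],"linear":[[-8,0.5,1],[-20,0.5,1],[-35,0.5,1],[-50,0.5,1],[-65,0.5,1],[-75,0.5,1],[-80.5,0.5,1],[-80.5,0.5,1]],"jaw":[-1,-1,-1,-1,-1,-1,-1,-1]}'
python3 -m jog '{"twist":[[0,0,0],[0,0,0],[0,0,0],[0,0,0]],"linear":[[0,0,0],[0,0,0],[0,0,0],[0,0,0]],"jaw":[-1,-1,-1,-1]}';python3 go.py 601.8 -34.9 54.7 -4.2
python3 - <<'E'
from h import *
from fit import W
a=read_camera("top");b=read_camera("side");cv2.imwrite("pics/t9.png",a);cv2.imwrite("pics/s9.png",b)
v=(604,6,-.0736)
for n,P in(("guide_grip",[2,-41.7,66]),("guide_pointer",[-40,-41.7,41]),("clip",[-55,-41.7,41]),("hood",[100,73,100])):
    for c in("top","side"):
        print(n,c,proj(c,W(v,P)).round(1).tolist() if P else "",[(np.round(d["point"],1).tolist(),round(d["score"],2)) for d in nets.search_frame(c,n)][:3])
# dark pixels in the rectified deck plane z=41 (punch frame), side view
H=np.array([[[x,y] for x in np.arange(-72,-20,4)] for y in np.arange(-60,-20,2)],float)
for c,i in(("side",b),("top",a)):
    P=proj(c,W(v,np.c_[H.reshape(-1,2),np.full(H.size//2,41.)])).astype(np.float32)
    g=cv2.remap(cv2.cvtColor(i,cv2.COLOR_BGR2GRAY),P[:,0].reshape(H.shape[:2]).copy(),P[:,1].reshape(H.shape[:2]).copy(),1)
    print(c,"cols x -72..-24 step4; rows y");
    for y,r in zip(H[:,0,1],g):print(int(y),*["%3d"%k for k in r])
E
```

```text
time: 15.45
ee_pos: [601.5, -34.4, 55.1]
orientation: [0.0, 0.733, 0.68, 0.001]
ft_force: [-2.6, 4.4, 6.6]
finger_gap: 31.5
grip_force: 71.3
time: 15.78
ee_pos: [601.6, -33.2, 55.1]
orientation: [0.0, 0.733, 0.68, 0.001]
ft_force: [-2.7, 4.3, 7.0]
finger_gap: 31.9
grip_force: 71.3
linear [-1.7, 0.3, 0.4] twist [0.09, -0.02, -0.09]
t 15.78 ee [601.6 -33.2  55.1] F [-2.7  4.3  7. ] gap 31.9 grip 71.3 J [-0.06  0.51 -0.07  0.99  0.    1.59]
guide_grip top [[341.9, 145.6]] []
guide_grip side [[409.1, 226.1]] [([407.4, 229.2], 0.62)]
guide_pointer top [[339.4, 171.1]] []
guide_pointer side [[389.1, 240.1]] [([406.6, 224.5], 0.8)]
clip top [[338.7, 178.6]] []
clip side [[382.1, 241.4]] []
hood top [[285.6, 83.2]] [([262.1, 59.2], 0.55)]
hood side [[430.0, 178.0]] [([445.0, 181.5], 0.89)]
side cols x -72..-24 step4; rows y
-60 149 111  41  94 206 218 221 224 223 172 147 152 150
-58 149 117  25  96 205 212 216 224 222 169 147 151 149
-56 148 125  26  89 205 194 208 223 223 168 147 148 149
-54 148 131  27  75 209 177 198 221 222 163 147 147 149
-52 147 120  33  58 178 166 187 224 226 163 148 
[... 1301 characters left out ...]
 152 149 152 151 150 152 150
-44 152 148 151 152 149 152 152 151 150 150 148 152 150
-42 150 151 151 152 151 152 153 152 151 151 152 149 152
-40 151 153 153 151 149 151 151 151 150 155 152 149 152
-38 157 151 151 152 151 152 153 153 149 151 152 149 150
-36 150 152 151 150 152 151 148 148 151 150 150 149 152
-34 151 150 153 150 151 151 151 149 151 149 150 153 152
-32 151 150 151 148 152 149 152 150 150 151 150 150 149
-30 149 153 149 149 151 151 152 150 152 153 152 152 151
-28 149 152 151 151 152 152 150 153 153 151 150 153 151
-26 151 150 151 149 153 153 153 152 151 152 151 149 150
-24 150 153 154 152 152 151 150 153 150 151 151 150 153
-22 151 150 154 151 151 151 150 152 151 152 151 150 152
```

The side view rectified at z=41 puts the pointer at y≈-39.6 and the clip at about -41.5. It needs about 1.9 mm more.

```bash
python3 -m jog '{"twist":[[0,0,0],[0,0,0],[0,0,0],[0,0,0],[0,0,0],[0,0,0],[0,0,0],[0,0,0]],"linear":[[-1.9,0,0],[-1.9,0,0],[-1.9,0,0],[-1.9,0,0],[-1.9,0,0],[-1.9,0,0],[-1.9,0,0],[-1.9,0,0]],"jaw":[-1,-1,-1,-1,-1,-1,-1,-1]}'
cat > meas.py <<'E'
from h import *
from fit import W
v=(604,6,-.0736);b=np.mean([cv2.cvtColor(read_camera("side"),cv2.COLOR_BGR2GRAY) for _ in range(4)],0).astype(np.float32)
Y=np.arange(-60,-20,.5)
def cen(x,z):
    P=proj("side",W(v,np.c_[np.full(len(Y),x),Y,np.full(len(Y),z)])).astype(np.float32)
    g=cv2.remap(b,P[:,:1].copy(),P[:,1:].copy(),1).ravel();w=np.median(g)-g;m=w>.5*w.max();return round((Y*w)[m].sum()/w[m].sum(),2),Y[m].min(),Y[m].max()
for x in(-36,-32,-28,-24):print("pointer",x,cen(x,41))
for x in(-62,-58,-56,-54,-52,-50):print("clip",x,cen(x,42),cen(x,39))
E
python3 meas.py; python3 go.py 601.8 -34.9 54.7 -4.2
```

```text
time: 16.95
ee_pos: [601.5, -35.0, 55.1]
orientation: [0.0, 0.733, 0.68, 0.001]
ft_force: [-3.4, 3.8, 7.1]
finger_gap: 31.9
grip_force: 71.3
pointer -36 (np.float64(-40.78), np.float64(-44.5), np.float64(-37.0))
pointer -32 (np.float64(-41.4), np.float64(-45.0), np.float64(-38.0))
pointer -28 (np.float64(-41.3), np.float64(-44.0), np.float64(-38.5))
pointer -24 (np.float64(-41.28), np.float64(-45.0), np.float64(-37.5))
clip -62 (np.float64(-48.35), np.float64(-54.0), np.float64(-42.5)) (np.float64(-46.35), np.float64(-54.5), np.float64(-38.5))
clip -58 (np.float64(-45.4), np.float64(-50.5), np.float64(-40.0)) (np.float64(-42.18), np.float64(-47.0), np.float64(-37.0))
clip -56 (np.float64(-44.82), np.float64(-50.0), np.float64(-39.5)) (np.float64(-41.37), np.float64(-46.5), np.float64(-36.0))
clip -54 (np.float64(-44.69), np.float64(-50.0), np.float64(-39.5)) (np.float64(-40.82), np.float64(-46.0), np.float64(-35.5))
clip -52 (np.float64(-44.36), np.float64(-49.5), np.float64(-39.0)) (np.float64(-40.69), np.float64(-46.0), np.float64(-35.5))
clip -50 (np.float64(-44.1), np.float64(-49.5), np.float64(-38.5)) (np.float64(-40.52), np.float64(-46.0), np.float64(-35.0))
linear [0.1, 0.3, 0.4] twist [0.09, -0.02, -0.08]
t 17.15 ee [601.5 -35.   55.1] F [-3.   4.   7.2] gap 31.7 grip 71.3 J [-0.06  0.51 -0.07  0.99  0.    1.59]
```

The pointer is at -41.3, the clip between -41.0 and -41.6, and everything is still, so I'm handing in.

```bash
python3 -c "
from station import workorder
print(workorder.finish_job())"
```

```text
the job is handed in; nothing more can be done
None
```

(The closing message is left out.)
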